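# Set and lock the desk volume controller

## Task

Turn the big knob on the sloping volume controller until its pointer stands at the small steel index clip on the edge of the scale. Then swing the tab of the lock ring under the knob clockwise, all the way home to the long locked mark, so that the setting stays put. Do not shift the index clip or the tray, jar and remote that lie around the controller.

Things in the scene. Friction and masses are not known exactly. Their poses are not given: they have to be found in the camera images.
- console: Fixed black wedge with wooden cheeks, 156 deep (x) x 192 wide (y), 30 high in front, 110 at the back. Origin: centre of its underside; x to its high back, z up. Its panel slopes 27 degrees, facing its -x and up. Knob, lock ring and clip share an axis square to the panel that meets it at (4, 0, 72) here. In all entries 'high' means along this axis from the panel.
- volume_knob (a joint): Aluminium knob, 0 to 4.71 rad, clockwise seen facing the panel; at 0 the pointer points down-left (7:30, with 12 up the slope). Flange 64 across, up to 18 high; bar grip 60 long, 14 thick, 16 to 44 high, along the pointer. Black pointer 6 wide, reaches 52 from the axis, 12 to 16 high; a dark line on the same half of the grip's top. Stays where left.
- knob_grip (a point): Point on the knob's axis 32 high, 12 below the top of the bar grip. z points out of the panel along the axis; it turns with the knob.
- pointer_tip (a point): Tip of the knob's pointer, 53 from the axis, 14 high.
- index_clip (a joint): Angle of the index clip, same zero and sense as the knob: the pointer stands at the clip when both angles are equal. The clip is a steel block 12 wide, 13 long radially (58 to 71 from the axis), 12 high, on the rim of the scale. It marks the wanted setting and must stay where it is.
- clip_mark (a point): Point in front of the middle of the index clip, 53 from the axis, 14 high, where the pointer's tip must come.
- lock_ring (a joint): Steel ring 92 across, 10 high, under the knob. 0: open, tab near 5 o'clock at a small round pip; 1.0 rad: locked, at its stop, tab near 7 o'clock at the long mark; grows clockwise seen facing the panel. The tab is on the low side: 12 thick, from 42 to 78 from the axis, 2 to 24 high. Stays where left.
- tab_grip (a point): Point in the middle of the tab's thickness, 64 from the axis, 14 high. z points out of the panel.
- lock_mark (a point): Point on the panel at the long raised white mark (14 x 4), 85 from the axis, which the tab stands at when locked.
- wood_tray: Loose small olive-wood tray, 82 x 86 x 20, behind and to the left of the controller. Origin: centre of its underside. Stays.
- parts_jar: Loose round jar with a black lid, 50 across, 48 high, to the left of the controller. Origin: centre of its underside. Stays.
- led_remote: Loose flat white remote, 86 x 40 x 8, in front and to the right of the controller. Origin: centre of its underside. Stays.

How it is judged:
By the outcome, as a careful person would: the job done as asked, in the order asked, and still so for the second after the job is handed in, with the robot touching nothing.
It also fails if it takes over 67 s, if anything falls off the work surface, if the arm or the gripper's body presses on something with over 40 N, if the wrist force passes 120 N, or if a joint passes its speed limit or range.

## Robot

A 7-joint arm with a two-finger parallel gripper is mounted at the origin on a cart in front of the work surface, level with it; the furniture and walls round the work are solid. World frame = base frame: x ahead of the robot, y to its left, z up, the work surface at z = 0. Lengths are in m, angles in rad, forces in N, time in s.
With the tool pointing down it reaches from about 0.4 to 0.85 m from the base axis. Payload 10.4 kg.
Tool frame: the origin (TCP) lies between the finger pads; the fingertips stand 19 mm ahead of it and the grasp point (between the pads) is the TCP (manip.tips_ahead is the distance from the TCP to the fingertips, in m); z points along the fingers, y is the line along which they close (so a half turn about z gives the same grasp; the last joint's range is limited). The gripper opens to 85 mm and grips with 20 to 120 N. Pads are 22 mm wide; open, the fingers measure 114 mm over their backs; the gripper's body (76 mm by 85 mm) begins 54 mm behind the grasp point. The pads swing forward as they close: fully open they stand 13 mm farther back than shut.
Start: joints at [-1.329, 0.332, -0.065, 1.46, 0.022, 1.35, -0.088], TCP at [0.164, 0.603, 0.25] pointing down, gripper open.
Joint ranges: [-2.6, 2.6], [-0.5, 2.12], [-1.47, 1.34], [0.16, 2.42], [-1.27, 4.41], [0.06, 2.06], [-2.6, 2.6]. Speed limits (rad/s): [2.22, 2.22, 2.79, 2.79, 3.14, 3.14, 3.14].

## Interface

Orientations are given as a unit quaternion [x, y, z, w].
In Python, from workcell import manip, viewer gives the robot as it stands.
- The arm moves only by the tool arm_command, never from a script. Its argument "series" is text: rows parted by semicolons, each of 5 numbers parted by spaces: the closure, from 0 (fully open) to 1 (shut), then the shift along the tool's x, y, z normalised to -1 to 1, where 1 is 0.4 m, then the turn about the tool's z normalised to -1 to 1, where 1 is 180 degrees. In form: jaw tx ty tz spin; .... A call has exactly 10 rows; each row shifts and turns the commanded pose from where the row before left it, along the tool's axes as they then stand; what a row does not reach is not made up. A row lasts 1/8 s, in which the tool goes at most 62.5 mm and 10.7 degrees, less where a joint would pass 70% of its speed; a pose out of reach is approached as far as the arm can. A call with a number of a shift or a turn outside -1 to 1 is refused whole. A call with a gripper value outside its range is refused whole. The fingers move at their own pace and stop on an object; "newtons" is the grip in N (left out, the last holds). Time passes only in rows, so rows that do not move let the fingers close, or fill a call up. It gives the time, the measured TCP pose, the force, the opening and the grip force at its end, in the units of the state.
- manip.get_obs(): the state, without advancing time (a new reading comes with each control period).
- viewer.camera(name): name is "scene" or "top" or "wrist"; returns a dict with "pixels" (400x640x3 uint8, red, green, blue), "intrinsics" (3x3 intrinsics, pixels), "extrinsics" (4x4, takes a point from world to camera coordinates). Camera axes: x right, y up, looking along -z (the intrinsics and any distortion apply to the point x, -y, -z); pixel columns grow to the right and rows downward; lengths in m; the calibration is good to about 2 mm. A picture is of the moment at which its call begins. There is no depth.
- manip.hand_in(): hands the job in; it is judged then, once.
The state is a dict: "clock": time; "joint_pos": joint angles; "joint_velocities": joint speeds; "tau": joint torques, N m; "position": TCP position; "ee_rot": TCP orientation; "ft_force": force on the tool from outside, world axes, zero at the start; "torque": the same for the moment, N m; "grip_width": opening from 0.0 (shut) to 1.0 (fully open); "grasp_force": force on a finger pad.
Only numpy, scipy, OpenCV 4.12 (cv2) and the standard library are available. Lean on these libraries where they do the work, as an engineer would, in place of code of your own. Each camera call takes 0.05 s, during which the arm holds its last target. There are 200 camera calls.

## Working session

There is one attempt and no reset: what is moved stays moved. The work goes in short steps, Python scripts to look and compute and a tool call to move; the robot and the scene stay as the last step left them, time stands still between calls to the robot, and variables do not carry over. Pictures are saved under pics/ and viewed, at most 10 in all, crops included, and the job is handed in when it is done.

Besides the shell and the picture viewer there is one more tool, called after ">>>" in YAML: its name, and indented under it one key for each argument. arm_command: Moves the arm, as the interface text tells. Scaled input: -1 to 1 covers 0.4 m each way for a shift and 180 degrees each way for a turn. Its arguments: {"type":"object","properties":{"series":{"type":"string"},"newtons":{"type":"number"}},"required":["series"]}

```bash
ls; mkdir -p pics; python3 - <<'E'
from workcell import manip, viewer
import cv2,numpy as np
print(manip.get_obs())
np.set_printoptions(precision=4,suppress=True)
for n in("scene","top"):
    c=viewer.camera(n); cv2.imwrite(f"pics/{n}0.png",c["pixels"][:,:,::-1]); print(n,c["intrinsics"],c["extrinsics"],[k for k in c])
E
```

```text
pics
{'clock': 0.0, 'joint_pos': array([-1.3285748 ,  0.33289978, -0.06467749,  1.46095225,  0.02157691,
        1.34989899, -0.08850252]), 'joint_velocities': array([-0.00067828,  0.00036209,  0.00010366, -0.0003946 , -0.00038346,
       -0.00012838, -0.00096644]), 'tau': array([ 7.18070332e-04, -6.25462031e+01,  4.95810597e-02, -3.91592610e+01,
        1.62043667e-02,  1.03552974e-02, -3.24594248e-05]), 'position': array([0.16350324, 0.60286783, 0.24949321]), 'ee_rot': array([ 1.32027945e-01,  9.91245724e-01, -7.28618556e-04, -7.04885081e-05]), 'ft_force': array([-0.0758343 ,  0.27949464,  0.12934259]), 'torque': array([ 0.09956642, -0.03476271,  0.00695558]), 'grasp_force': 0.0, 'grip_width': 1.0034530793003826}
scene [[443.7328   0.     314.4785]
 [  0.     443.7328 200.3754]
 [  0.       0.       1.    ]] [[ 0.8901 -0.4556 -0.0067 -0.4429]
 [ 0.1951  0.3678  0.9092 -0.2264]
 [-0.4118 -0.8107  0.4162 -0.9751]
 [ 0.      0.      0.      1.    ]] ['pixels', 'intrinsics', 'extrinsics']
top [[390.7489   0.     315.0001]
 [  0.     390.7489 188.5894]
 [  0.       0.       1.    ]] [[-0.0075 -0.9999  0.0132  0.1118]
 [ 0.9884 -0.0055  0.1521 -0.5542]
 [-0.152   0.0142  0.9883 -0.856 ]
 [ 0.      0.      0.      1.    ]] ['pixels', 'intrinsics', 'extrinsics']
```

View pics/scene0.png

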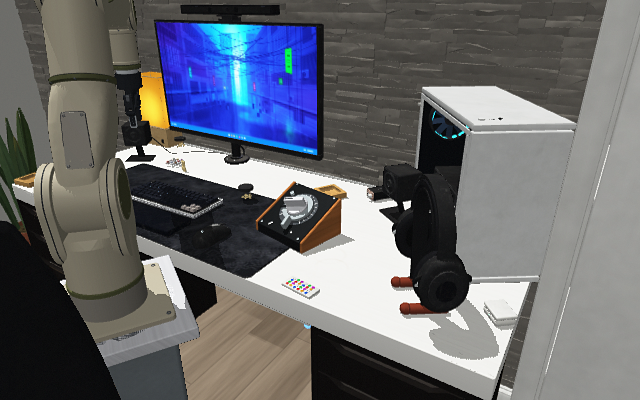

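View pics/top0.png

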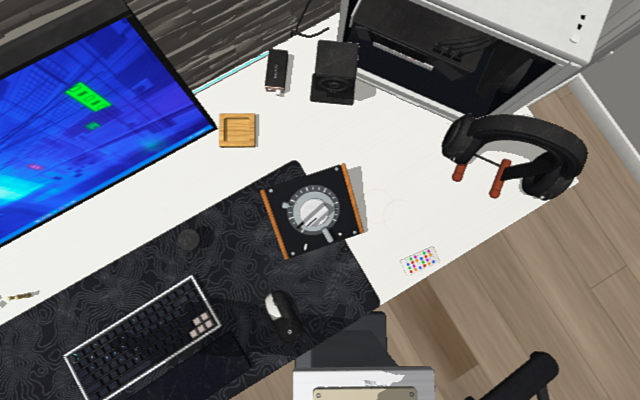

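The scene view shows the console at about (300,215), with the remote at (300,287) in front. The top view shows it at (312,210), with the jar at (188,240), the tray at (238,130) and the remote at (420,262). I'll enlarge the console.

```bash
python3 - <<'E'
import cv2,numpy as np
a=cv2.imread("pics/top0.png")[150:270,245:375]; b=cv2.imread("pics/scene0.png")[170:260,250:350]
a=cv2.resize(a,None,fx=4,fy=4,interpolation=cv2.INTER_CUBIC);b=cv2.resize(b,(280,252),interpolation=cv2.INTER_CUBIC)
o=np.zeros((480,800,3),np.uint8);o[:,:520]=a;o[:252,520:]=b
cv2.imwrite("pics/crop0.png",o)
# orange cheeks
im=cv2.imread("pics/top0.png");h=cv2.cvtColor(im,cv2.COLOR_BGR2HSV)
m=cv2.inRange(h,(8,120,60),(22,255,255));m[:150]=0;m[270:]=0;m[:,:245]=0;m[:,375:]=0
for c in cv2.findContours(m,0,2)[0]:
    if cv2.contourArea(c)>20: print(cv2.minAreaRect(c),cv2.boxPoints(cv2.minAreaRect(c)).round(1).tolist())
E
```

```text
((273.771484375, 223.7601776123047), (73.38859558105469, 5.381381988525391), 70.34617614746094) [[258.8999938964844, 190.10000610351562], [264.0, 188.3000030517578], [288.6000061035156, 257.3999938964844], [283.6000061035156, 259.20001220703125]]
((351.6192321777344, 198.10382080078125), (70.86627960205078, 4.648405075073242), 74.74488067626953) [[340.1000061035156, 164.5], [344.5, 163.3000030517578], [363.20001220703125, 231.6999969482422], [358.70001220703125, 232.89999389648438]]
```

View pics/crop0.png

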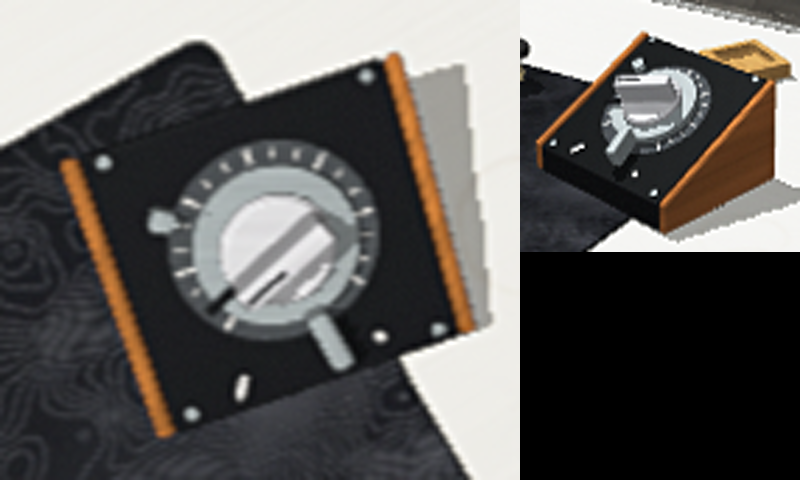

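The crop shows the pointer near 7:30, tip at about crop (212,305). The clip is at (162,220), the tab at (330,342), the pip at (380,335) and the lock mark at (242,388).

```bash
cat > h.py <<'E'
import numpy as np,cv2,json
from scipy.optimize import least_squares
def proj(c,P):
    K,E=np.array(c["intrinsics"]),np.array(c["extrinsics"]); p=np.atleast_2d(P)@E[:3,:3].T+E[:3,3]
    p=p*[1,-1,-1]; u=p@K.T; return u[:,:2]/u[:,2:]
def ray(c,uv):
    K,E=np.array(c["intrinsics"]),np.array(c["extrinsics"])
    d=np.linalg.inv(K)@[uv[0],uv[1],1]*[1,-1,-1]; R=E[:3,:3]
    return -R.T@E[:3,3],R.T@d
a=np.deg2rad(27)
EX=np.array([np.cos(a),0,np.sin(a)]);N=np.array([-np.sin(a),0,np.cos(a)]);EY=np.array([0,1,0.])
O=np.array([.004,0,.072])
def T(pose):
    x,y,t=pose; R=np.array([[np.cos(t),-np.sin(t),0],[np.sin(t),np.cos(t),0],[0,0,1]]); return R,np.array([x,y,0])
def onpanel(pose,c,uv,h):  # -> radius mm, clockwise angle from 7:30, panel coords (up-slope, left)
    R,t=T(pose); o,d=ray(c,uv); o=R.T@(o-t); d=R.T@d
    s=(h-(o-O)@N)/(d@N); p=o+s*d-O; u,l=p@EX,p@EY
    # clock angle from 12 clockwise: left is +y -> 9 o'clock
    ang=np.arctan2(-l,u); return np.hypot(u,l)*1e3,(ang-np.deg2rad(225))%(2*np.pi),u,l
def world(pose,r,th,h):
    R,t=T(pose); ph=th+np.deg2rad(225)
    return R@(O+r*np.cos(ph)*EX-r*np.sin(ph)*EY+h*N)+t
E
python3 - <<'E'
from h import *
from workcell import viewer
np.set_printoptions(precision=4,suppress=True)
c=viewer.camera("top");s=viewer.camera("scene")
f=lambda x,y:(245+(x+.5)/4-.5,150+(y+.5)/4-.5)
C=np.array([[78,96,110],[-78,96,30],[78,-96,110],[-78,-96,30]])/1e3
uv=np.array([f(62,161),f(157,437),f(397,53),f(475,329)])
g=lambda x,y:(250+(x-520)/2.8,170+y/2.8)
uvs=np.array([g(644,32),g(538,144),g(775,80),g(661,207)])
def res(p,both=1):
    R,t=T(p);W=C@R.T+t
    return np.r_[(proj(c,W)-uv).ravel(),both*(proj(s,W)-uvs).ravel()]
for b in(0,1):
    r=least_squares(res,[.5,.1,.3],args=(b,));print(r.x,np.rad2deg(r.x[2]),r.fun.round(1))
p=least_squares(res,[.5,.1,.3],args=(0,)).x; json.dump(list(p),open("pose.json","w"))
for n,q,h in[("tip",f(212,306),.014),("clip",f(160,220),.012),("tabend",f(345,366),.024),("tabtopmid",f(330,340),.024),("pip",f(380,335),.001),("mark",f(242,388),.001)]:print(n,onpanel(p,c,q,h))
R,t=T(p);print("axis",O@R.T+t,"grip",world(p,0,0,.032),"normal",R@N)
E
```

```text
[0.4985 0.1123 0.3143] 18.010503146894244 [-1.2 -0.3  0.1  0.7  0.7 -1.1  0.4  0.8 -0.  -0.  -0.  -0.  -0.  -0.
 -0.  -0. ]
[0.4992 0.1113 0.3125] 17.905899118772464 [-0.6 -0.8  0.5  0.3  1.3 -1.4  0.9  0.5 -0.6 -2.  -2.2 -1.4  0.1 -0.9
 -0.1 -0.2]
tip (np.float64(46.58968302854028), np.float64(0.37368256566588265), np.float64(-0.018644359569113384), np.float64(0.042696445062293704))
clip (np.float64(66.03023244241386), np.float64(1.3841626591342733), np.float64(0.0372161139237366), np.float64(0.05454312478044014))
tabend (np.float64(75.37420848616453), np.float64(5.277893587315875), np.float64(-0.07355924826770333), np.float64(-0.016441055294785165))
tabtopmid (np.float64(57.099462657005546), np.float64(5.272942058879976), np.float64(-0.05566219254964396), np.float64(-0.012730630631870944))
pip (np.float64(84.92959409287172), np.float64(4.980064436116049), np.float64(-0.07379944082332277), np.float64(-0.042031874654181574))
mark (np.float64(88.03100175550509), np.float64(5.987204774648464), np.float64(-0.07769675961248465), np.float64(0.041384427213597065))
axis [0.5023 0.1136 0.072 ] grip [0.4884 0.1091 0.1005] normal [-0.4317 -0.1404  0.891 ]
```

>>> arm_command:
  series: "1 -0.1 -0.1 -0.008 0;1 -0.1 -0.1 -0.008 0;1 -0.1 -0.1 -0.008 0;1 -0.1 -0.1 -0.008 0;1 -0.1 -0.1 -0.008 0;1 -0.1 -0.1 -0.008 0;1 -0.1 -0.1 -0.008 0;1 -0.1 -0.1 -0.008 0;1 -0.1 -0.1 -0.008 0;1 -0.1 -0.1 -0.008 0"
  newtons: 40

```text
clock: 1.45
position: [0.4455, 0.1107, 0.2825]
ee_rot: [0.132, 0.991, 0.0, 0.0]
ft_force: [1.2, 0.9, -0.9]
grip_width: 0.002
grasp_force: 0.0
```

```bash
python3 - <<'E'
from workcell import manip, viewer
import cv2,numpy as np
o=manip.get_obs();print(o["clock"],o["position"],o["ee_rot"],o["joint_pos"],o["ft_force"],o["grip_width"])
c=viewer.camera("wrist"); cv2.imwrite("pics/w1.png",c["pixels"][:,:,::-1]); print(c["extrinsics"])
E
```

```text
1.45 [0.44548832 0.11073978 0.28252522] [1.31949057e-01 9.91256435e-01 3.24455241e-04 1.46448984e-04] [-0.78119786 -0.08160573  0.41825679  1.84661675  0.03336029  1.36911668
  0.93528315] [ 1.22819638  0.91839791 -0.92378078] 0.0017622269633422807
[[ 2.62031553e-01  9.65059078e-01  6.63776737e-04 -2.24071434e-01]
 [-9.29073798e-01  2.52446831e-01 -2.70356202e-01  4.28585832e-01]
 [-2.61077275e-01  7.02251579e-02  9.62760138e-01 -3.00177546e-01]
 [ 0.00000000e+00  0.00000000e+00  0.00000000e+00  1.00000000e+00]]
```

View pics/w1.png

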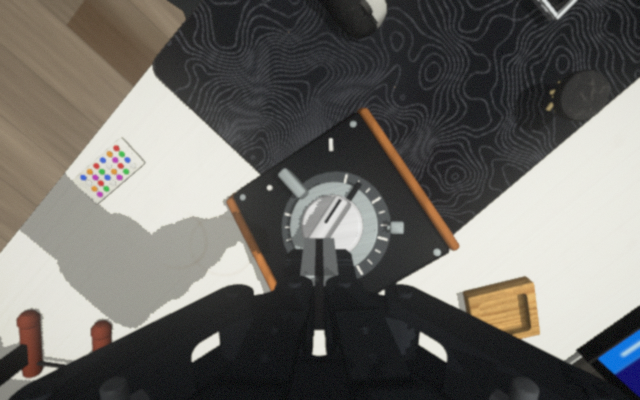

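The wrist view shows the pointer tip near (357,183), clip (397,228), tab (291,182), pip (269,188), lock mark (331,145) and console corners. I'll refine the pose with all three views.

```bash
python3 - <<'E'
from h import *
from workcell import viewer,manip
np.set_printoptions(precision=4,suppress=True)
c=viewer.camera("top");w=viewer.camera("wrist")
im=w["pixels"][:,:,::-1].copy(); cv2.imwrite("pics/crop1.png",cv2.resize(im[90:290,220:470],None,fx=3,fy=3,interpolation=cv2.INTER_CUBIC))
g=cv2.cvtColor(im,cv2.COLOR_BGR2GRAY)
p=json.load(open("pose.json"))
for n,(x,y),h in[("clip",(397,228),.012),("tab",(291,182),.024),("pip",(269,188),.001),("mark",(331,145),.001)]:
    m=np.zeros_like(g);b=12;m[y-b:y+b,x-b:x+b]=(g[y-b:y+b,x-b:x+b]>95)*255
    k,l,st,ce=cv2.connectedComponentsWithStats(m)
    i=l[y,x] or 1+np.argmax(st[1:,4]); print(n,st[i],ce[i],onpanel(p,w,ce[i],h))
E
```

```text
clip [385 218  24  12 198] [398.8232 223.2778] (np.float64(60.97266505184093), np.float64(1.3686916251534704), np.float64(0.03358226943203008), np.float64(0.050891031266015054))
tab [282 170  21  24 287] [293.8711 179.3101] (np.float64(59.9620512285959), np.float64(5.2565696011834975), np.float64(-0.05822602044080083), np.float64(-0.014324040322765151))
pip [270 182   6   7  36] [272.4167 185.    ] (np.float64(85.88309900669636), np.float64(4.971905307899595), np.float64(-0.07427871359470448), np.float64(-0.043111244492706))
mark [331 135   6  14  69] [333.8116 141.3333] (np.float64(86.72396769761318), np.float64(5.97650459028565), np.float64(-0.0769750185826448), np.float64(0.03994863060754574))
```

View pics/crop1.png

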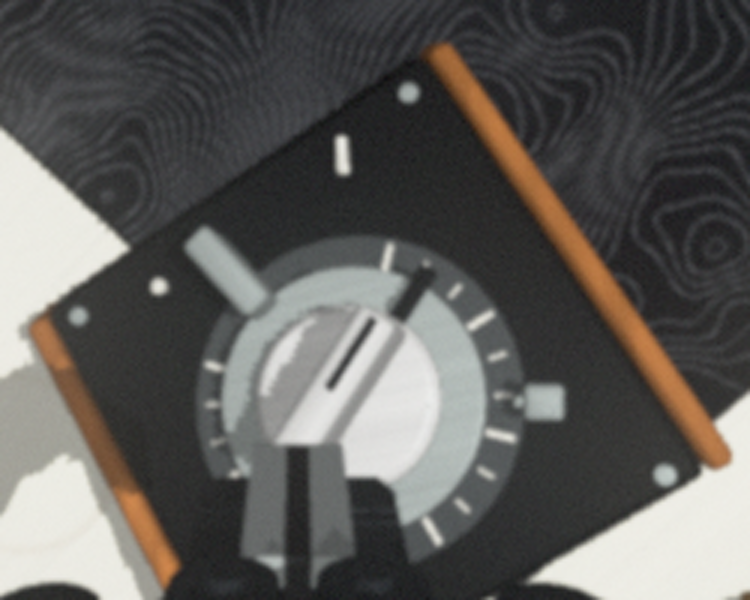

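The crop shows the pointer tip at (427,275), the clip's centre at (545,402), the tab's end at (203,245), the pip at (159,286) and the mark at (343,155). Next I'll refine the pose from these and plan the push.

```bash
cat >> h.py <<'E'
def obs(): 
    from workcell import manip
    from scipy.spatial.transform import Rotation as Ro
    o=manip.get_obs(); return o,np.array(o["position"]),Ro.from_quat(o["ee_rot"]).as_matrix()
def push_pose(pose,r,th,s,half=.011,clear=0.,h=.044,thick=.007,zoff=-.012+.019):
    """TCP + heading of push for a block face on the ccw side of a bar at angle th"""
    e=1e-4;b=world(pose,r,th,h)-world(pose,0,th,h); b=b/np.linalg.norm(b)
    c=world(pose,1,th-e,h)-world(pose,1,th,h); c/=np.linalg.norm(c)
    P=world(pose,0,th,h)+s*b+thick*c
    n=np.array([b[1],-b[0],0]); n/=np.linalg.norm(n); n*=np.sign(n@c)
    q=P+n*(half+clear); q[2]=P[2]+zoff
    return q,-n
def rel(q,d,p,R):
    """units: shift in tool axes /0.4, spin so that tool -x points along d"""
    v=R.T@(q-p)/.4; dd=R.T@d; return v,np.arctan2(-dd[1],-dd[0])/np.pi
E
python3 - <<'E'
from h import *
from workcell import viewer
np.set_printoptions(precision=4,suppress=True)
w=viewer.camera("wrist"); p0=json.load(open("pose.json"))
F=lambda x,y:(220+(x+.5)/3-.5,90+(y+.5)/3-.5)
L=[("clip",F(545,402),.012),("pip",F(159,286),.001),("mark",F(343,155),.001),("tip",F(428,275),.016),("tabend",F(203,243),.024)]
def res(p):
    k=[onpanel(p,w,L[i][1],L[i][2]) for i in(0,1,2)]
    return [k[0][0]-64.5,k[1][0]-85,k[2][0]-85,((k[1][1]-4.998)*85),((k[2][1]-5.998)*85)]+list((np.array(p)-p0)*[500,500,100])
r=least_squares(res,p0);p=r.x;print(p0,p,r.fun.round(2))
for q in(p0,p):
    for l in L:print(l[0],np.round(onpanel(q,w,l[1],l[2])[:2],3))
json.dump(list(p),open("pose.json","w"))
o,pos,R=obs();print(pos)
for th,cl in[(.37,.012),(.37,0),(.6,0),(.8,0),(1,0),(1.2,0),(1.38,0)]:
    q,d=push_pose(p,.03,th,.018,clear=cl);v,s=rel(q,d,pos,R);print(th,q,d,v,s)
E
```

```text
[0.49845854972010073, 0.11233907028921625, 0.3143425798541045] [0.4966 0.1143 0.3215] [ 0.16 -0.7   1.62 -0.89  0.15 -0.92  0.97  0.71]
clip [66.134  1.334]
pip [84.198  5.012]
mark [88.904  6.011]
tip [50.878  0.374]
tabend [71.433  5.326]
clip [64.664  1.374]
pip [84.298  4.988]
mark [86.622  6.   ]
tip [48.23   0.383]
tabend [70.677  5.298]
[0.4451 0.1117 0.2823]
0.37 [0.4479 0.1036 0.112 ] [0.7675 0.6411 0.    ] [-0.0123 -0.018   0.4257] -0.3065415981117534
0.37 [0.4572 0.1113 0.112 ] [0.7675 0.6411 0.    ] [-0.0294  0.0067  0.4257] -0.3065415981117534
0.6 [0.4579 0.1168 0.1136] [0.8837 0.468  0.    ] [-0.0277  0.0204  0.4218] -0.24005632686671474
0.8 [0.4596 0.1212 0.1151] [0.9528 0.3036 0.    ] [-0.0287  0.0321  0.4179] -0.18320919154065912
1 [0.462  0.1251 0.1168] [0.9916 0.1293 0.    ] [-0.032   0.0431  0.4136] -0.12629412872905182
1.2 [0.4651 0.1283 0.1186] [ 0.9986 -0.0522  0.    ] [-0.0373  0.0531  0.4093] -0.0683932214981934
1.38 [0.4684 0.1307 0.1201] [ 0.9757 -0.219   0.    ] [-0.0437  0.061   0.4054] -0.014736988930239356
```

>>> arm_command:
  series: "1 -0.012 -0.018 0.03 0;1 0 0 0.03 -0.051;1 0 0 0.03 -0.051;1 0 0 0.03 -0.051;1 0 0 0.03 -0.051;1 0 0 0.03 -0.051;1 0 0 0.03 -0.051;1 0 0 0.03 0;1 0 0 0.03 0;1 0 0 0.03 0"

```text
clock: 2.9
position: [0.4475, 0.1044, 0.1614]
ee_rot: [-0.34, 0.94, 0.0, -0.0]
ft_force: [-0.4, 0.0, 0.5]
grip_width: -0.002
grasp_force: 0.0
```

```bash
cat > plan.py <<'E'
from h import *
import sys
np.set_printoptions(precision=4,suppress=True)
p=json.load(open("pose.json")); o,pos,R=obs(); print(o["clock"],pos,o["ft_force"])
for a in sys.argv[1:]:
    th,cl=map(float,a.split(","))
    q,d=push_pose(p,.03,th,.018,clear=cl);v,s=rel(q,d,pos,R);print(th,q,v,s)
E
python3 plan.py .37,.012 .37,0 .5,0
```

```text
2.9 [0.4475 0.1044 0.1614] [-0.4197  0.0081  0.5267]
0.37 [0.4479 0.1036 0.112 ] [ 0.0005 -0.0022  0.1235] -0.0003501496087864939
0.37 [0.4572 0.1113 0.112 ] [-0.0295 -0.0021  0.1235] -0.0003501496087864939
0.5 [0.4574 0.1144 0.1129] [-0.0351  0.0034  0.1214] 0.03744727315343512
```

>>> arm_command:
  series: "1 0 0 0.031 0;1 0 0 0.031 0;1 0 0 0.031 0;1 0 0 0.03 0;1 -0.01 0 0 0;1 -0.01 0 0 0;1 -0.01 -0.002 0 0;1 -0.003 0.003 -0.001 0.019;1 -0.003 0.003 -0.001 0.019;1 0 0 0 0"

```text
clock: 4.15
position: [0.4579, 0.1147, 0.1141]
ee_rot: [-0.285, 0.959, -0.0, -0.0]
ft_force: [-2.7, -1.4, 1.5]
grip_width: 0.003
grasp_force: 1.3
```

```bash
python3 plan.py .5,0 .6,0 .8,0 1.0,0 1.2,0;  python3 - <<'E'
from workcell import viewer
import cv2
w=viewer.camera("wrist")["pixels"][:,:,::-1]; t=viewer.camera("top")["pixels"][:,:,::-1]
import numpy as np
cv2.imwrite("pics/p2.png",np.hstack([cv2.resize(w[60:300,180:480],(400,320)),cv2.resize(t[150:270,245:365],(320,320))]))
E
```

```text
4.15 [0.4579 0.1147 0.1141] [-2.7329 -1.4479  1.4668]
0.5 [0.4574 0.1144 0.1129] [0.0012 0.0001 0.0032] 9.908399615447644e-05
0.6 [0.4579 0.1168 0.1136] [-0.003   0.0043  0.0014] 0.028786936913548052
0.8 [0.4596 0.1212 0.1151] [-0.0124  0.0113 -0.0026] 0.08563407730415479
1.0 [0.462  0.1251 0.1168] [-0.0228  0.0162 -0.0068] 0.14254914524366444
1.2 [0.4651 0.1283 0.1186] [-0.0338  0.0188 -0.0112] 0.20045005708099942
```

View pics/p2.png

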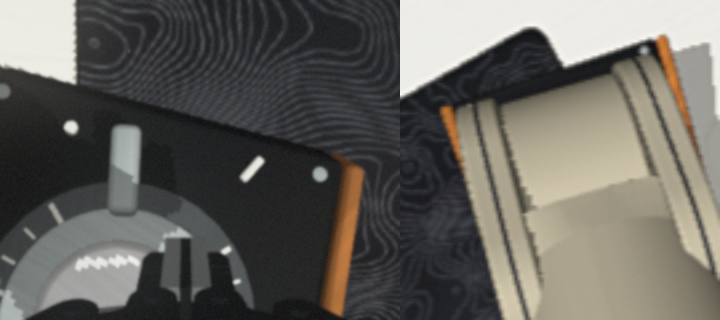

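Gentle contact of about 3 N, as planned; the wrist view shows the finger at the lower left of the grip bar. I'll push on to about 1.15 rad and back off to look.

>>> arm_command:
  series: "1 -0.003 0.004 -0.001 0.029;1 -0.004 0.004 -0.002 0.028;1 -0.004 0.004 -0.002 0.028;1 -0.004 0.004 -0.002 0.028;1 -0.004 0.004 -0.002 0.028;1 -0.003 0.003 -0.001 0.021;1 -0.003 0.003 -0.001 0.021;1 0.05 0 0 0;1 0 0 -0.12 0;1 0 0 -0.12 0"

```text
clock: 5.5
position: [0.4436, 0.1276, 0.2156]
ee_rot: [-0.002, 1.0, 0.0, 0.0]
ft_force: [1.0, 0.3, 0.7]
grip_width: -0.002
grasp_force: 0.0
```

```bash
python3 plan.py 1.0,0.02 1.15,.01 1.15,0 1.38,0;  python3 - <<'E'
from workcell import viewer
import cv2
w=viewer.camera("wrist")["pixels"][:,:,::-1]
cv2.imwrite("pics/w3full.png",w);cv2.imwrite("pics/w3.png",cv2.resize(w[60:300,200:520],None,fx=2.5,fy=2.5,interpolation=cv2.INTER_CUBIC))
E
```

```text
5.5 [0.4436 0.1276 0.2156] [1.0131 0.3359 0.6938]
1.0 [0.4422 0.1225 0.1168] [ 0.0038 -0.0128  0.2468] -0.040122787933689924
1.15 [0.4543 0.1277 0.1181] [-0.0265  0.      0.2435] 0.003162216161326319
1.15 [0.4643 0.1276 0.1181] [-0.0515 -0.0002  0.2435] 0.003162216161326319
1.38 [0.4684 0.1307 0.1201] [-0.0619  0.0076  0.2385] 0.07143435830585756
```

View pics/w3.png

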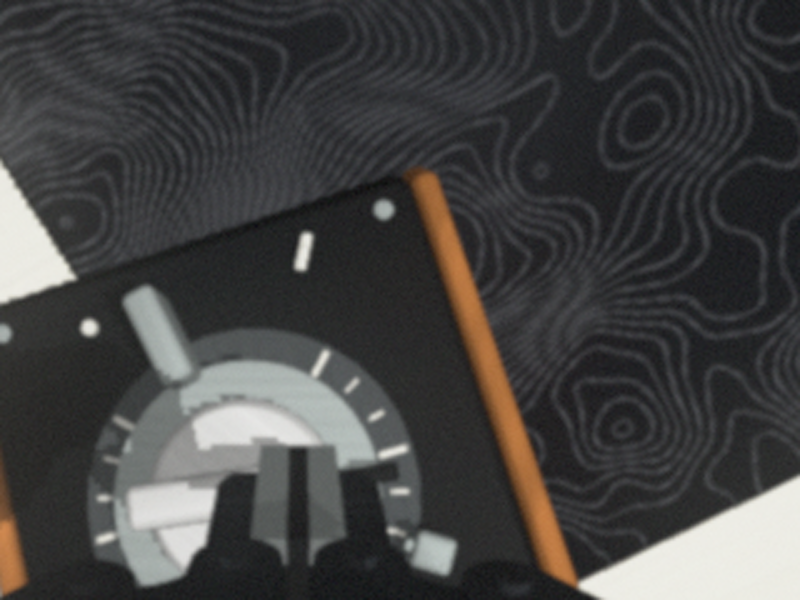

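Here the pointer tip is at crop (396,471), past the major tick at (393,452), and the clip's top is at (436,552). The knob follows the push.

```bash
python3 - <<'E'
from h import *
from workcell import viewer
w=viewer.camera("wrist");p=json.load(open("pose.json"))
F=lambda x,y:(200+(x+.5)/2.5-.5,60+(y+.5)/2.5-.5)
for n,x,y,h in[("tip",397,471,.016),("ptr_in",352,475,.016),("clip",436,551,.012),("pip",89,328,.001),("mark",304,251,.001),("tick0",321,363,.001),("tickmaj",393,452,.001)]:print(n,np.round(onpanel(p,w,F(x,y),h)[:2],3))
E
```

```text
tip [48.853  1.091]
ptr_in [34.362  1.135]
clip [66.065  1.481]
pip [81.841  4.902]
mark [79.836  5.997]
tick0 [43.476  0.051]
tickmaj [47.625  0.95 ]
```

```bash
python3 - <<'E'
from h import *
from workcell import viewer
for i in range(4): w=viewer.camera("wrist")
a=cv2.imread("pics/w3full.png",0)[60:220,200:500].astype(np.float32);b=cv2.cvtColor(w["pixels"],cv2.COLOR_RGB2GRAY)[60:220,200:500].astype(np.float32)
(dx,dy),_=cv2.phaseCorrelate(a,b);print(dx,dy)
p0=json.load(open("pose.json"))
F=lambda x,y:(200+(x+.5)/2.5-.5+dx,60+(y+.5)/2.5-.5+dy)
L=[("tip",397,471,.016),("ptr_in",352,475,.016),("clip",436,551,.012),("pip",89,328,.001),("mark",304,251,.001),("tick0",321,363,.001),("tickmaj",393,452,.001),("flc",408,172,0)]
def res(p):
    k=[onpanel(p,w,F(*L[i][1:3]),L[i][3]) for i in(2,3,4)]
    return [k[0][0]-64.5,k[1][0]-85,k[2][0]-85,((k[1][1]-4.998)*85),((k[2][1]-5.998)*85)]
r=least_squares(res,p0);print(p0,r.x,r.fun)
for p in(p0,r.x):
  print([(n,*np.round(onpanel(p,w,F(x,y),h)[:2],3).tolist()) for n,x,y,h in L])
E
```

```text
0.039273624560593134 0.09438024981093918
[0.4966169560635935, 0.11427962985376124, 0.3214844553668637] [0.49741938 0.11193054 0.33671314] [-0.84376491 -0.51631644  0.78210162 -0.62611793  0.71483062]
[('tip', 47.341, 0.953), ('ptr_in', 33.053, 0.938), ('clip', 61.597, 1.388), ('pip', 85.572, 4.953), ('mark', 84.714, 5.967), ('tick0', 47.971, 6.244), ('tickmaj', 47.042, 0.807), ('flc', 122.961, 6.226)]
[('tip', 49.845, 0.958), ('ptr_in', 35.574, 0.941), ('clip', 63.656, 1.379), ('pip', 84.484, 4.991), ('mark', 85.782, 6.006), ('tick0', 49.644, 0.011), ('tickmaj', 49.477, 0.82), ('flc', 124.398, 6.255)]
```

```bash
echo '[0.4977,0.1120,0.330]'>pose.json; python3 plan.py .9,.012 .95,0 1.1,0 1.2,0 1.3,0 1.38,0
```

```text
5.8 [0.4435 0.1275 0.2134] [-0.8272  0.3895 -0.0653]
0.9 [0.45   0.1179 0.116 ] [-0.0165 -0.024   0.2435] -0.07157211778828362
0.95 [0.4623 0.1216 0.1164] [-0.0473 -0.0149  0.2424] -0.05733388359583358
1.1 [0.4644 0.1242 0.1177] [-0.0526 -0.0082  0.2391] -0.014276146772754034
1.2 [0.4661 0.1258 0.1186] [-0.0567 -0.0043  0.2369] 0.014853041096029964
1.3 [0.4678 0.1272 0.1195] [-0.0611 -0.0008  0.2347] 0.04444280145138345
1.38 [0.4693 0.1282 0.1201] [-0.0649  0.0016  0.233 ] 0.06850929160483965
```

>>> arm_command:
  series: "1 -0.015 -0.016 0.08 -0.03;1 0 0 0.08 0;1 0 0 0.078 0;1 -0.018 0 0 0;1 -0.018 0.003 0 0;1 -0.003 0.002 -0.001 0.02;1 -0.003 0.003 -0.001 0.022;1 -0.003 0.002 -0.001 0.016;1 -0.002 0.001 -0.001 0.016;1 0 0 0 0"

```text
clock: 7.05
position: [0.469, 0.1276, 0.1218]
ee_rot: [0.068, 0.998, 0.001, 0.0]
ft_force: [-3.1, 0.3, 1.8]
grip_width: 0.002
grasp_force: 1.6
```

```bash
python3 plan.py 1.2,0 1.3,0 1.38,0; cat > look.py <<'E'
from h import *
from workcell import viewer
import sys
for i in range(4): w=viewer.camera("wrist")
cv2.imwrite(f"pics/{sys.argv[1]}full.png",w["pixels"][:,:,::-1]); json.dump({k:w[k].tolist() for k in("intrinsics","extrinsics")},open(f"pics/{sys.argv[1]}.json","w"))
p=json.load(open("pose.json"))
u,v=proj(w,[world(p,53,1.38,.014)/1 if 0 else world(p,.053,1.38,.014)])[0];print("clipmark px",u,v)
x0,y0=int(np.clip(u-100,0,440)),int(np.clip(v-75,0,250))
cv2.imwrite(f"pics/{sys.argv[1]}.png",cv2.resize(w["pixels"][y0:y0+150,x0:x0+200,::-1],None,fx=4,fy=4,interpolation=cv2.INTER_CUBIC));print("crop",x0,y0)
E
```

```text
7.05 [0.469  0.1276 0.1218] [-3.1014  0.3148  1.8203]
1.2 [0.4661 0.1258 0.1186] [ 0.0067 -0.0056  0.008 ] -0.029129226315145397
1.3 [0.4678 0.1272 0.1195] [ 0.0028 -0.0015  0.0059] 0.00046050804689205186
1.38 [0.4693 0.1282 0.1201] [-0.0007  0.0015  0.0041] 0.024526975645948197
```

>>> arm_command:
  series: "1 0.05 0 0 0;1 0 -0.01 -0.1 0;1 0.01 -0.02 -0.1 0;1 0.01 -0.02 -0.1 0;1 0 0 -0.1 0;1 0 0 0 0;1 0 0 0 0;1 0 0 0 0;1 0 0 0 0;1 0 0 0 0"

```text
clock: 8.3
position: [0.4379, 0.1108, 0.2803]
ee_rot: [0.068, 0.998, -0.0, -0.0]
ft_force: [0.7, -0.1, 0.3]
grip_width: -0.0
grasp_force: 0.0
```

```bash
python3 look.py w4;  python3 plan.py 1.3,0.0
```

```text
clipmark px 379.3986490253019 241.40698150551177
crop 279 166
8.5 [0.438  0.1109 0.2806] [-0.5003 -0.4385  0.3455]
1.3 [0.4678 0.1272 0.1195] [-0.0685  0.0505  0.4029] 0.0002268424075648917
```

View pics/w4.png

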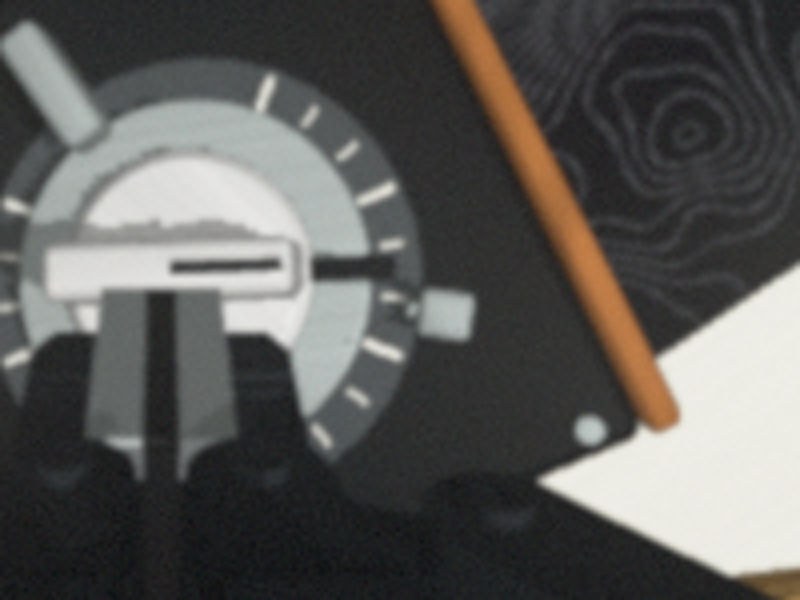

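The pointer tip is at (393,266) and its line runs from (320,268). The clip's top centre is at (448,315), so the pointer is still short of it.

```bash
cat > ang.py <<'E'
from h import *
import sys
n=sys.argv[1];w={k:np.array(v) for k,v in json.load(open(f"pics/{n}.json")).items()}
x0,y0=int(sys.argv[2]),int(sys.argv[3]); pts=[tuple(map(float,a.split(","))) for a in sys.argv[4:]]  # tip,line-in,clip
F=lambda x,y:(x0+(x+.5)/4-.5,y0+(y+.5)/4-.5)
p0=json.load(open("pose.json"));g=cv2.imread(f"pics/{n}full.png",0)
def blob(r,th,b=11):
    u,v=proj(w,[world(p0,r,th,.001)])[0].astype(int); m=(g[v-b:v+b,u-b:u+b]>150).astype(np.uint8)
    k,l,st,ce=cv2.connectedComponentsWithStats(m); i=1+np.argmax(st[1:,4]); return ce[i]+[u-b,v-b]
B=[(blob(.085,4.998),85,4.998),(blob(.085,5.998),85,5.998)]; print([b[0] for b in B])
def res(p):
    e=[]
    for q,r,t in B: k=onpanel(p,w,q,.001); e+=[k[0]-r,(k[1]-t)*85]
    return e+[onpanel(p,w,F(*pts[2]),.012)[0]-64.5,onpanel(p,w,F(*pts[0]),.016)[0]-52]
r=least_squares(res,p0);print(r.x,r.fun.round(2))
for p in(p0,r.x):print([np.round(onpanel(p,w,F(*q),h)[:2],3).tolist() for q,h in zip(pts,(.016,.016,.012))])
E
python3 ang.py w4 279 166 393,266 320,268 448,315
```

```text
[array([267.5, 188. ]), array([334.46666667, 153.4       ])]
[0.49766329 0.11115151 0.33151104] [-0.43 -0.69  0.92  0.83  0.24 -1.06]
[[50.097, 1.211], [32.417, 1.223], [63.929, 1.396]]
[[50.942, 1.211], [33.269, 1.222], [64.738, 1.393]]
```

```bash
python3 plan.py 1.25,.012 1.3,0 1.47,0
```

```text
8.5 [0.438  0.1109 0.2806] [-0.5003 -0.4385  0.3455]
1.25 [0.455  0.1276 0.119 ] [-0.0365  0.0471  0.404 ] -0.014631704663747122
1.3 [0.4678 0.1272 0.1195] [-0.0685  0.0505  0.4029] 0.0002268424075648917
1.47 [0.4711 0.1292 0.1209] [-0.0761  0.0565  0.3993] 0.05184363016244466
```

>>> arm_command:
  series: "1 -0.036 0.047 0.1 0;1 0 0 0.1 0;1 0 0 0.1 0;1 0 0 0.103 0;1 -0.016 0.002 0 0;1 -0.016 0.002 0 0;1 -0.004 0.003 -0.002 0.026;1 -0.003 0.003 -0.002 0.026;1 0 0 0 0;1 0 0 0 0"

```text
clock: 9.75
position: [0.4717, 0.1296, 0.1221]
ee_rot: [0.148, 0.989, 0.001, 0.001]
ft_force: [-0.8, 0.5, -0.0]
grip_width: -0.001
grasp_force: 0.1
```

```bash
python3 plan.py 1.38,0 1.47,0
```

```text
9.75 [0.4717 0.1296 0.1221] [-0.7554  0.5085 -0.0277]
1.38 [0.4693 0.1282 0.1201] [ 0.0046 -0.0051  0.005 ] -0.027148732645415043
1.47 [0.4711 0.1292 0.1209] [ 0.001  -0.0014  0.0031] 0.00040156728210172444
```

>>> arm_command:
  series: "1 0.05 0 0 0;1 0 -0.01 -0.1 0;1 0.01 -0.02 -0.1 0;1 0.01 -0.02 -0.1 0;1 0 0 -0.1 0;1 0 0 0 0;1 0 0 0 0;1 0 0 0 0;1 0 0 0 0;1 0 0 0 0"

```text
clock: 11.0
position: [0.4381, 0.1184, 0.2807]
ee_rot: [0.149, 0.989, -0.0, -0.0]
ft_force: [0.3, -0.9, -0.5]
grip_width: 0.002
grasp_force: 0.0
```

```bash
python3 look.py w5; python3 plan.py 1.47,0
```

```text
clipmark px 381.8010301500658 233.18643075961063
crop 281 158
11.2 [0.4382 0.1185 0.281 ] [-0.2006  0.4189  0.6777]
1.47 [0.4711 0.1292 0.1209] [-0.0709  0.0499  0.4002] -0.0001594857172598587
```

View pics/w5.png

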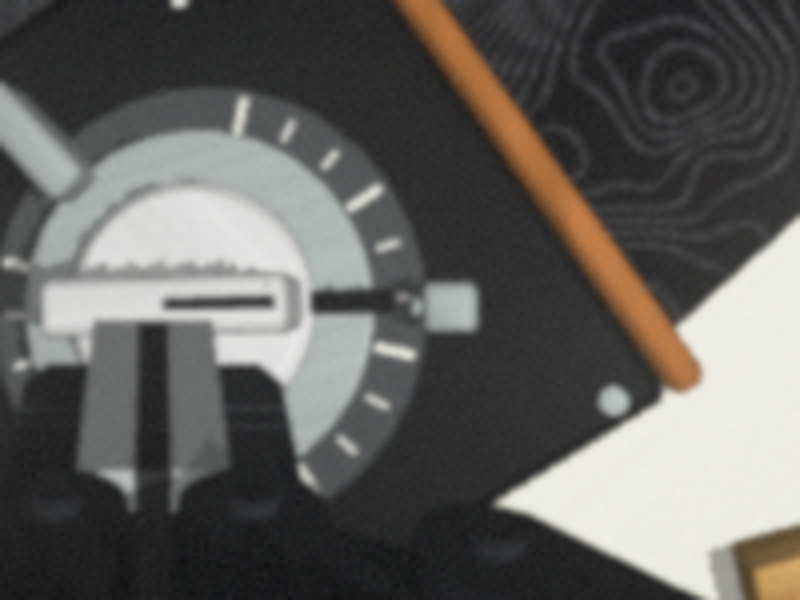

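The pointer tip is at (394,299), its line starts at (316,302), and the clip's top centre is at (452,307). It is nearly aligned.

```bash
python3 ang.py w5 281 158 394,299 316,302 452,307
cat > auto.py <<'E'
from h import *
import sys
n=sys.argv[1];w={k:np.array(v) for k,v in json.load(open(f"pics/{n}.json")).items()}
im=cv2.imread(f"pics/{n}full.png");g=cv2.GaussianBlur(cv2.cvtColor(im,6),(0,0),.6);p=[.4977,.1113,.331]
for nm,h,rs,sg in(("pointer",.016,np.arange(36,45,1.),-1),("clip",.012,np.arange(60,70,1.),1),("line",.044,np.arange(10,26,1.),-1)):
    th=np.arange(.9,1.9,.005); uv=proj(w,[world(p,r/1e3,t,h) for r in rs for t in th]).astype(np.float32)
    I=cv2.remap(g,uv[:,:1].copy(),uv[:,1:].copy(),1).reshape(len(rs),len(th)).astype(float).mean(0)*sg
    k=np.argmax(np.convolve(I,np.ones(12),"same")[12:-12])+12; s=slice(max(k-28,0),k+28); J=I[s]; lev=(J.max()+np.median(J))/2
    q=th[s][J>lev]; c=np.average(th[s],weights=np.clip(J-lev,0,None)); print(nm,"centroid %.3f edges %.3f %.3f mid %.3f"%(c,q[0],q[-1],(q[0]+q[-1])/2))
E
python3 auto.py w5; python3 auto.py w4
```

```text
[array([265.63157895, 197.21052632]), array([325.27083333, 152.77083333])]
[0.49744946 0.11151056 0.33343869] [-0.36 -0.66  0.7   0.76  0.1  -0.81]
[[50.641, 1.366], [31.791, 1.389], [64.062, 1.395]]
[[51.187, 1.37], [32.349, 1.394], [64.596, 1.399]]
pointer centroid 1.373 edges 1.325 1.425 mid 1.375
clip centroid 1.387 edges 1.335 1.445 mid 1.390
line centroid 1.414 edges 1.370 1.455 mid 1.413
pointer centroid 1.220 edges 1.170 1.270 mid 1.220
clip centroid 1.387 edges 1.335 1.445 mid 1.390
line centroid 1.258 edges 1.215 1.300 mid 1.258
```

```bash
sed -i 's/np.median(J)/np.percentile(J,8)/; s/k-28/k-32/; s/k+28/k+32/' auto.py; python3 auto.py w5; python3 auto.py w4
```

```text
pointer centroid 1.373 edges 1.305 1.440 mid 1.373
clip centroid 1.390 edges 1.305 1.475 mid 1.390
line centroid 1.415 edges 1.340 1.490 mid 1.415
pointer centroid 1.220 edges 1.150 1.290 mid 1.220
clip centroid 1.390 edges 1.310 1.475 mid 1.393
line centroid 1.259 edges 1.190 1.335 mid 1.263
```

```bash
python3 plan.py 1.45,.012 1.47,0 1.495,0
```

```text
11.2 [0.4382 0.1185 0.281 ] [-0.2006  0.4189  0.6777]
1.45 [0.4592 0.1323 0.1207] [-0.04    0.0485  0.4007] -0.006327784777222466
1.47 [0.4711 0.1292 0.1209] [-0.0709  0.0499  0.4002] -0.0001594857172598587
1.495 [0.4717 0.1294 0.1211] [-0.0719  0.0509  0.3997] 0.007589199402883664
```

>>> arm_command:
  series: "1 -0.04 0.049 0.1 0;1 0 0 0.1 0;1 0 0 0.1 0;1 0 0 0.097 0;1 -0.016 0.001 0 0;1 -0.015 0.001 0 0;1 -0.001 0.001 0 0.004;1 -0.001 0 0 0.004;1 0 0 0 0;1 0 0 0 0"

```text
clock: 12.45
position: [0.4723, 0.1298, 0.1225]
ee_rot: [0.161, 0.987, 0.0, 0.0]
ft_force: [-0.4, 0.3, 1.3]
grip_width: 0.001
grasp_force: 0.0
```

```bash
python3 plan.py 1.47,0 1.495,0
```

```text
12.45 [0.4723 0.1298 0.1225] [-0.3823  0.3094  1.2962]
1.47 [0.4711 0.1292 0.1209] [ 0.0022 -0.0025  0.004 ] -0.008124493538749956
1.495 [0.4717 0.1294 0.1211] [ 0.0012 -0.0015  0.0035] -0.0003758090179410477
```

>>> arm_command:
  series: "1 0.05 0 0 0;1 0 -0.01 -0.1 0;1 0.01 -0.02 -0.1 0;1 0.01 -0.02 -0.1 0;1 0 0 -0.1 0;1 0 0 0 0;1 0 0 0 0;1 0 0 0 0;1 0 0 0 0;1 0 0 0 0"

```text
clock: 13.7
position: [0.4392, 0.1196, 0.2819]
ee_rot: [0.162, 0.987, -0.0, -0.0]
ft_force: [1.0, 0.4, 0.5]
grip_width: -0.0
grasp_force: 0.0
```

```bash
python3 look.py w6; python3 auto.py w6
```

```text
clipmark px 381.4896270557659 230.57747343138715
crop 281 155
pointer centroid 1.425 edges 1.350 1.495 mid 1.423
clip centroid 1.390 edges 1.305 1.475 mid 1.390
line centroid 1.466 edges 1.395 1.540 mid 1.468
```

```bash
cat > lat.py <<'E'
from h import *
import sys
p=[.4977,.1113,.331]
for n,t0 in(("w4",1.22),("w5",1.375),("w6",1.425)):
    w={k:np.array(v) for k,v in json.load(open(f"pics/{n}.json")).items()}
    g=cv2.GaussianBlur(cv2.imread(f"pics/{n}full.png",0),(0,0),.6)
    A=[]
    for nm,h,rs,t,hw,sg in(("pointer",.016,range(35,50),t0,7,-1),("line",.044,range(8,27),t0,5,-1),("clip",.012,range(60,70),1.39,10,1)):
        y=np.arange(-hw,hw+.1,.25); out=[]
        for r in rs:
            W=[world(p,np.hypot(r,v)/1e3,t+np.arctan2(v,r),h) for v in y]; uv=proj(w,W).astype(np.float32)
            I=cv2.remap(g,uv[:,:1].copy(),uv[:,1:].copy(),1).ravel()*float(sg); lev=(I.max()+np.percentile(I,10))/2
            q=y[I>lev]; out.append(np.average(y,weights=np.clip(I-lev,0,None)**.5))
        f,cov=np.polyfit(list(rs),out,1,cov=True); print(n,nm,"mean off %.2f"%np.mean(out),"dir %.3f+-%.3f axis off %.2f"%(t+f[0],cov[0,0]**.5,f[1]))
E
python3 lat.py
```

```text
w4 pointer mean off 0.02 dir 1.223+-0.011 axis off -0.09
w4 line mean off 0.74 dir 1.184+-0.002 axis off 1.35
w4 clip mean off 0.02 dir 1.376+-0.004 axis off 0.90
w5 pointer mean off -0.14 dir 1.348+-0.004 axis off 1.00
w5 line mean off 0.76 dir 1.344+-0.001 axis off 1.29
w5 clip mean off 0.03 dir 1.388+-0.003 axis off 0.16
w6 pointer mean off -0.05 dir 1.407+-0.009 axis off 0.69
w6 line mean off 0.77 dir 1.389+-0.000 axis off 1.38
w6 clip mean off 0.02 dir 1.385+-0.002 axis off 0.35
```

The knob stands within about 1° of the clip. Next is the lock tab: closed fingers go on its right side and push along tool +y.

```bash
cat > tab.py <<'E'
from h import *
import sys
np.set_printoptions(precision=4,suppress=True)
p=[.4977,.1116,.331]; o,pos,R=obs(); print(o["clock"],pos,o["ft_force"])
for a in sys.argv[1:]:
    th,cl=map(float,a.split(","))
    q,d=push_pose(p,.07,th,.068,half=.0145,clear=cl,h=.024,thick=.006)
    q[2]=world(p,.068,th,0)[2]+.015+.019
    v=R.T@(q-pos)/.4; dd=R.T@d; print(th,q,v,"spin",np.arctan2(-dd[0],dd[1])/np.pi)
E
python3 tab.py 5.28,.015 5.28,0 5.5,0 5.75,0 6.0,0
python3 - <<'E'
from h import *   # tab angle from w6
w={k:np.array(v) for k,v in json.load(open("pics/w6.json")).items()};p=[.4977,.1113,.331]
g=cv2.imread("pics/w6full.png",0);th=np.arange(5,5.7,.02)
for r in(.055,.065,.072):
    uv=proj(w,[world(p,r,t,.024) for t in th]).astype(np.float32);I=cv2.remap(g,uv[:,:1].copy(),uv[:,1:].copy(),1).ravel();print(r,th[I>100].round(2))
E
```

```text
13.9 [0.4393 0.1197 0.2822] [-0.1418 -0.1226  0.3536]
5.28 [0.459  0.0463 0.0759] [-0.1053 -0.1582  0.5159] spin -0.2861239785692992
5.28 [0.4509 0.0589 0.0759] [-0.0759 -0.1349  0.5159] spin -0.2861239785692992
5.5 [0.4404 0.0704 0.0751] [-0.042  -0.1159  0.5178] spin -0.20784357506997278
5.75 [0.4315 0.0859 0.0761] [-0.0085 -0.0862  0.5153] spin -0.1190167047097382
6.0 [0.4264 0.1031 0.0789] [ 0.0173 -0.0496  0.5082] spin -0.032812179029431295
0.055 [5.2  5.22 5.24 5.26 5.28 5.3  5.32 5.34 5.36 5.38 5.4 ]
0.065 [5.22 5.24 5.26 5.28 5.3  5.32 5.34 5.36 5.38]
0.072 [5.   5.02 5.04 5.06 5.22 5.24 5.26 5.28 5.3  5.32 5.34 5.36]
```

>>> arm_command:
  series: "1 -0.053 -0.079 0 0;1 -0.052 -0.079 0 0;1 0 0 0.06 -0.057;1 0 0 0.06 -0.057;1 0 0 0.06 -0.057;1 0 0 0.06 -0.057;1 0 0 0.06 -0.057;1 0 0 0.06 0;1 0 0 0.04 0;1 0 0 0 0"

```text
clock: 15.15
position: [0.4585, 0.0462, 0.1216]
ee_rot: [-0.281, 0.96, -0.0, -0.001]
ft_force: [0.3, -0.3, 0.1]
grip_width: 0.002
grasp_force: 0.0
```

```bash
python3 tab.py 5.28,.015 5.28,0 5.4,0 5.5,0 5.75,0 6.0,0
```

```text
15.15 [0.4585 0.0462 0.1216] [ 0.2519 -0.3064  0.0934]
5.28 [0.459  0.0463 0.0759] [-0.0016 -0.0006  0.1144] spin -0.0012655178191787264
5.28 [0.4509 0.0589 0.0759] [-0.0014  0.0369  0.1144] spin -0.0012655178191787264
5.4 [0.4449 0.0649 0.0753] [0.003  0.0576 0.1158] spin 0.04131886649087487
5.5 [0.4404 0.0704 0.0751] [0.005  0.0752 0.1162] spin 0.07701474956610796
5.75 [0.4315 0.0859 0.0761] [0.0028 0.1199 0.1138] spin 0.16584150728601155
6.0 [0.4264 0.1031 0.0789] [-0.0096  0.163   0.1067] spin 0.2520459969419004
```

>>> arm_command:
  series: "1 0 0 0.038 0;1 0 0 0.038 0;1 0 0 0.038 0;1 0 0.018 0 0;1 0 0.018 0 0;1 0.002 0.013 0 0.026;1 0.002 0.013 0 0.026;1 0.002 0.013 0 0.026;1 0 0 0 0;1 0 0 0 0"

```text
clock: 16.4
position: [0.442, 0.0715, 0.077]
ee_rot: [-0.163, 0.987, 0.0, 0.0]
ft_force: [-0.7, 0.2, 0.1]
grip_width: 0.001
grasp_force: 0.0
```

```bash
python3 tab.py 5.5,0 5.75,0 6.0,0
```

```text
16.4 [0.442  0.0715 0.077 ] [-0.6579  0.1695  0.1436]
5.5 [0.4404 0.0704 0.0751] [ 0.0045 -0.0014  0.0047] spin -0.0001482456824021851
5.75 [0.4315 0.0859 0.0761] [0.0131 0.0426 0.0023] spin 0.08867861344428751
6.0 [0.4264 0.1031 0.0789] [ 0.0114  0.0873 -0.0048] spin 0.17488315038343885
```

>>> arm_command:
  series: "1 0.004 0.01 0 0.022;1 0.005 0.01 0 0.022;1 0.004 0.01 0 0.022;1 0.005 0.01 0 0.022;1 0.003 0.009 -0.001 0.017;1 0.003 0.008 -0.001 0.017;1 0.003 0.008 -0.001 0.017;1 0 0 0 0;1 0 0 0 0;1 0 0 0 0"

```text
clock: 17.65
position: [0.4277, 0.0951, 0.0779]
ee_rot: [0.055, 0.998, 0.0, 0.0]
ft_force: [-0.2, -0.8, 0.3]
grip_width: -0.001
grasp_force: 0.0
```

```bash
python3 tab.py 5.85,0 6.0,0 6.03,0 6.06,0
```

```text
17.65 [0.4277 0.0951 0.0779] [-0.224  -0.7625  0.3433]
5.85 [0.429  0.0927 0.077 ] [-0.0038 -0.0058  0.0022] spin -0.015867124417877885
6.0 [0.4264 0.1031 0.0789] [ 0.0054  0.0194 -0.0026] spin 0.035421254808916586
6.03 [0.4261 0.1052 0.0794] [ 0.0068  0.0246 -0.0037] spin 0.045498948775825596
6.06 [0.4258 0.1073 0.0799] [ 0.0081  0.0298 -0.0049] spin 0.055512531524867646
```

Now I'll take the last 0.1 rad in fine steps and watch the force for the stop.

>>> arm_command:
  series: "1 0.002 0.006 -0.001 0.012;1 0.002 0.006 -0.001 0.012;1 0.002 0.006 -0.001 0.012;1 0.001 0.003 0 0.005;1 0.001 0.003 0 0.005;1 0 0.002 0 0;1 0 0.001 0 0;1 0 0 0 0;1 0 0 0 0;1 0 0 0 0"

```text
clock: 18.9
position: [0.4264, 0.1063, 0.0791]
ee_rot: [0.127, 0.992, 0.0, -0.0]
ft_force: [-1.4, -0.5, 1.0]
grip_width: 0.004
grasp_force: 0.8
```

```bash
python3 tab.py 6.0,0 6.06,0; python3 look.py w7 >/dev/null;python3 - <<'E'
from h import *
w={k:np.array(v) for k,v in json.load(open("pics/w7.json")).items()};p=[.4977,.1113,.331]
g=cv2.imread("pics/w7full.png",0);th=np.arange(5.2,6.3,.02)
for r in(.055,.065,.072):
    uv=proj(w,[world(p,r,t,.024) for t in th]).astype(np.float32);I=cv2.remap(g,uv[:,:1].copy(),uv[:,1:].copy(),1).ravel();print(r,th[I>100].round(2))
E
```

```text
18.9 [0.4264 0.1063 0.0791] [-1.3879 -0.4574  0.971 ]
6.0 [0.4264 0.1031 0.0789] [-0.0021 -0.0077  0.0003] spin -0.010813908402420155
6.06 [0.4258 0.1073 0.0799] [ 0.0021  0.0021 -0.002 ] spin 0.009277367626915901
0.055 []
0.065 [5.68 5.78 5.8  6.  ]
0.072 [5.66 5.68 5.7  5.8  5.82 5.84 5.86 5.98 6.   6.02 6.04]
```

>>> arm_command:
  series: "1 0.001 0.002 0 0.003;1 0.001 0.002 0 0.003;1 0 0.002 0 0.003;1 0 0.002 0 0;1 0 0 0 0;1 0 0 0 0;1 0 0 0 0;1 0 0 0 0;1 0 0 0 0;1 0 0 0 0"

```text
clock: 20.35
position: [0.4265, 0.1097, 0.0791]
ee_rot: [0.141, 0.99, 0.0, 0.0]
ft_force: [-0.3, 0.1, 1.3]
grip_width: 0.004
grasp_force: 0.6
```

```bash
python3 - <<'E'
from workcell import viewer
import cv2,numpy as np
for i in range(3): w=viewer.camera("wrist")["pixels"][:,:,::-1]
s=viewer.camera("scene")["pixels"][:,:,::-1]
cv2.imwrite("pics/p8.png",np.hstack([cv2.resize(w[20:320,160:520],(480,400)),cv2.resize(s[175:255,252:316],(320,400),interpolation=cv2.INTER_CUBIC)]))
E
```

```text
(no output)
```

View pics/p8.png

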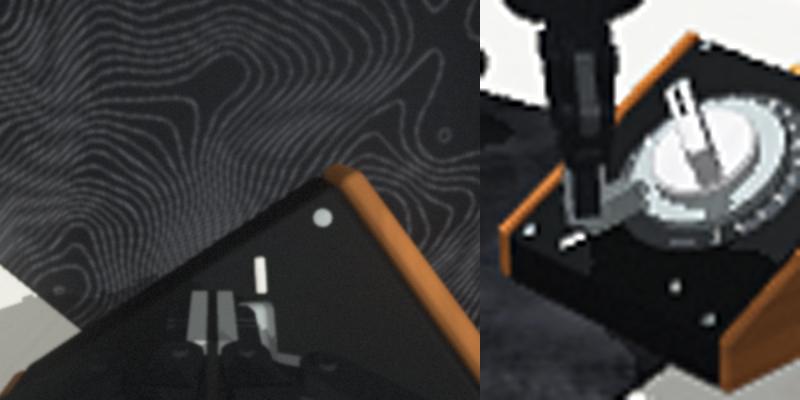

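The wrist part shows the tab (265,325) touching the fingers' right side and nearly in line with the mark (261,275). The scene part agrees. There is no stop force yet, so I'll keep pushing.

>>> arm_command:
  series: "1 0 0.003 0 0.003;1 0 0.003 0 0.003;1 0 0.003 0 0;1 0 0.002 0 0;1 0 0 0 0;1 0 0 0 0;1 0 0 0 0;1 0 0 0 0;1 0 0 0 0;1 0 0 0 0"

```text
clock: 21.8
position: [0.4269, 0.1119, 0.0787]
ee_rot: [0.152, 0.988, -0.001, -0.001]
ft_force: [-5.1, -9.3, 7.2]
grip_width: -0.0
grasp_force: 5.9
```

>>> arm_command:
  series: "1 0 0.003 0 0;1 0 0.002 0 0;1 0 0 0 0;1 0 0 0 0;1 0 0 0 0;1 0 0 0 0;1 0 0 0 0;1 0 0 0 0;1 0 0 0 0;1 0 0 0 0"

```text
clock: 23.05
position: [0.4271, 0.1124, 0.0785]
ee_rot: [0.152, 0.988, -0.002, -0.002]
ft_force: [-8.7, -16.1, 11.8]
grip_width: 0.002
grasp_force: 8.9
```

The force climbs while the tool stands still, so the tab is on its stop. I'll retreat and check.

>>> arm_command:
  series: "1 0 -0.02 0 0;1 0 -0.03 0 0;1 0 0 -0.1 0;1 0 0 -0.1 0;1 0 0.03 -0.1 0;1 -0.03 0.05 -0.1 0;1 0 0 -0.1 0;1 0 0 0 0;1 0 0 0 0;1 0 0 0 0"

```text
clock: 24.3
position: [0.4429, 0.1232, 0.2781]
ee_rot: [0.151, 0.989, -0.0, -0.001]
ft_force: [0.6, -0.0, 0.2]
grip_width: 0.006
grasp_force: 0.0
```

```bash
python3 look.py w9; python3 auto.py w9; python3 - <<'E'
from h import *
from workcell import manip
o=manip.get_obs();print(o["position"],o["ft_force"])
w={k:np.array(v) for k,v in json.load(open("pics/w9.json")).items()};p=[.4977,.1113,.331]
g=cv2.imread("pics/w9full.png",0);th=np.arange(5.2,6.3,.02)
for r,h in((.055,.024),(.065,.024),(.072,.024),(.085,.001)):
    uv=proj(w,[world(p,r,t,h) for t in th]).astype(np.float32);I=cv2.remap(g,uv[:,:1].copy(),uv[:,1:].copy(),1).ravel();print(r,th[I>100].round(2))
E
```

```text
clipmark px 376.266793932351 230.88022150144243
crop 276 155
pointer centroid 1.424 edges 1.355 1.495 mid 1.425
clip centroid 1.390 edges 1.310 1.475 mid 1.393
line centroid 1.468 edges 1.395 1.545 mid 1.470
[0.44321519 0.12343442 0.2786247 ] [ 0.33800522 -0.0479736   0.79578513]
0.055 [5.92 5.94 5.96 5.98 6.   6.02 6.04 6.06 6.08 6.1  6.12 6.14 6.16]
0.065 [5.94 5.96 5.98 6.   6.02 6.04 6.06 6.08 6.1  6.12 6.14]
0.072 [5.94 5.96 5.98 6.   6.02 6.04 6.06 6.08 6.1 ]
0.085 [5.98 6.   6.02]
```

```bash
python3 -c "
from workcell import manip
print(manip.hand_in())"
```

```text
the job is handed in; nothing more can be done
None
```

I turned the knob until its pointer stood at the index clip, 1–2° past its middle by the camera measurements. I then swung the lock tab clockwise onto its stop at the long mark and handed the job in at about 24.5 s; no verdict came back, and I took no final picture of the tray, jar and remote.

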